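# Trap the case as the counter dispenser pops it out

### The arm

A 6-joint arm with a two-finger parallel gripper is mounted at the origin on the work surface. World frame = base frame: x ahead of the robot, y to its left, z up, the work surface at z = 0. Lengths are in m, angles in rad, forces in N, time in s.
With the tool pointing down it reaches from about 0.325 to 0.85 m from the base axis. Payload 4.4 kg.
Tool frame: the origin (TCP) lies midway between the tips of the shut fingers; the grasp point (between the pads) lies 19 mm behind it; z points along the fingers, x is the direction in which the jaws open and shut, and the axes are right-handed (so a half turn about z gives the same grasp; the last joint's range is limited). The gripper opens to 94 mm and grips with 3 to 60 N. Pads are 16 mm wide; open, the fingers measure 119 mm over their backs; the gripper's body (75 mm by 177 mm) begins 78 mm behind the grasp point.
Start: joints at [-1.27, 0.207, 1.542, -0, 1.393, -0.15], TCP at [0.251, -0.517, 0.205] pointing down, gripper open.
Joint ranges: [-2.73, 2.73], [-0.86, 2.22], [0.23, 2.46], [-1.11, 4.25], [0.08, 2.63], [-2.82, 2.82]. Speed limits (rad/s): [2.79, 2.79, 3.14, 3.14, 3.14, 3.14].

### API

Orientations are given as a unit quaternion [x, y, z, w].
In Python, from rig import manip gives the robot as it stands. The module is installed in compiled form; this text tells all that it offers.
- The arm moves only by the tool step_arm, never from a script. Its argument "motion" is a list of rows, each an object of numbers: "hand": the finger opening in cm, from 0 to 9.4; "dx", "dy", "dz": the shift along the tool's x, y, z in cm; "spin": the turn about the tool's z in degrees. In form: [{"hand": .., "dx": .., "dy": .., "dz": .., "spin": ..}, ...]. A call has exactly 8 rows; each row is the pose to reach, as a shift and turn from the pose commanded when the call began, along the tool's axes at that moment; what a row does not reach only later rows make up. A row lasts 1/10 s, in which the tool goes at most 50 mm and 8.59 degrees, less where a joint would pass 70% of its speed; a pose out of reach is approached as far as the arm can. A call with a gripper value outside its range is refused whole. The fingers move at their own pace and stop on an object; the grip force is fixed at half the most. Time passes only in rows, so rows that repeat a pose let the fingers close, or fill a call up. It gives the time, the measured TCP pose, the force and the opening at its end, in the units of the state.
- manip.get_obs(): the state, without advancing time (a new reading comes with each control period).
- manip.snapshot(name): name is "scene" or "side" or "wrist"; returns the picture (480x640x3 uint8, red, green, blue); there is no depth.
- manip.camera_params(name): a dict with "fx", "fy", "cx", "cy" (pixels), "dist_coeffs" ([k1, k2, p1, p2, k3] as OpenCV has them; the pictures are not rectified), "pose" (4x4, takes a point from camera to world coordinates). Camera axes: x right, y down, z forward; pixel columns grow to the right and rows downward; lengths in m; the calibration is good to about 2 mm. A picture is of the moment at which its call begins: read the wrist's pose just before it. camera_params takes no time and is no camera call; for the wrist camera it gives the pose at the moment of the call.
- manip.finish_job(): hands the job in, once; it reports no verdict.
Trained networks look in the newest picture that a camera, given by its name, has taken for a name from the list of things; names that differ only in an ending like _2 or _b are one class to them, and where a whole thing is asked for, a point or a joint stands for the part that bears it (a point fixed in the world has none). Each returns a list of dicts, best first, with "confidence" (0 to 1); they miss things now and then, are a little off and sometimes report something else, mostly with a low value. They report only what shows in the picture. A call takes as long as a camera call. They do not tell look-alikes from the thing itself.
- manip.recognise(camera, label): "xy" ([column, row] in pixels, amid what is visible of it).
- manip.masks_of(camera, label): "pixels" (480x640 bool, what is visible of it) and "xy" ([column, row] in pixels, amid what is visible of it).
The state is a dict: "clock": time; "joints": joint angles; "qvel": joint speeds; "joint_efforts": joint torques, N m; "position": TCP position; "tool_rot": TCP orientation; "wrist_force": force on the tool from outside, world axes, zero at the start; "wrist_torque": the same for the moment, N m; "gripper_width": opening from 0.0 (shut) to 1.0 (fully open).
Only numpy, scipy, OpenCV 4.12 (cv2) and the standard library are available. Lean on these libraries where they do the work, as an engineer would, in place of code of your own. Each camera call takes 0.05 s, during which the arm holds its last target.

### The job

Two spring-feed dispensers stand on the shop counter, one loaded with an oblong plastic case, the other with a round tin. With one finger press the button of the dispenser that holds the case, and with the other finger trap the case on its chute as it pops out, before it slides off the end. Do not grasp or lift the case, leave the other dispenser and the other things alone, and finish while holding: the button still pressed well down under one finger and the case at rest on the chute against the other.

Things in the scene. Friction and masses are not known exactly. Their poses are not given: they have to be found in the camera images.
- case_dispenser: Dispenser that holds the oblong case, fixed to the counter: base plate 235 x 64 mm under an aluminium chute, and a black button housing (50 x 50 mm, 36 mm high) on its +y side. Origin on the counter right under the gate, on the chute's centre line; z up; the chute runs down towards -x to its open mouth at x = -89 mm. Back end at x = +125 mm, at most 140 mm high.
- case_dispenser_chute: Chute of that dispenser, sloping 22 degrees. Origin mid-floor at the gate, 50 mm above the counter; x points up the slope, z square to the floor. Floor from x = +135 mm to the mouth at -96 mm. 48 mm wide inside, side walls 4 mm thick and 16 mm high. Slippery: once released the case slides from gate to mouth in about 0.3 s. Beside the button's middle the floor is 32 mm above the counter.
- case_dispenser_button (a joint): Button travel of the case's dispenser in m: 0 up, 0.010 fully down. Moves straight down, springs back; 2.7 N to start, 4.2 N fully down. It carries the gate, a strip across the chute 6 mm above the floor; at about 6 mm travel the gate is below the floor and a spring pusher behind the case (30 mm stroke, 2 N) kicks it out down the chute.
- case_dispenser_button_top (a point): Middle of that button's flat level top, 40 mm (dispenser's x) by 28 mm (y). In the dispenser's frame at x = -45, y = +52 mm, beside the chute; 54 mm above the counter when up, 44 mm fully down. A fingertip level with it when fully down and over the chute's centre line at the same x is 12 mm above the floor, low enough to stop the case.
- case: Oblong hard plastic case, 70 x 44 x 30 mm (x along the chute, y, z square to the floor), about 0.25 kg, loose, lying in the chute and tilted with it. Origin in the middle of its underside; at the start its front end rests on the gate, so its origin is at x = +35 mm in the chute's frame.
- tin_dispenser: The other dispenser, of the same build and frame as the first, but loaded with the round tin. Leave it alone.
- tin_dispenser_button (a joint): Travel of the other dispenser's button in m, 0 up, 0.010 fully down; not to be pressed.
- tin: Round steel tin in the other dispenser, 42 mm in diameter, 34 mm high, standing square on its chute. Origin in the middle of its underside. Leave it alone.
- tape: Roll of clear tape, ring 90 mm across and 48 mm high, lying flat on the counter; origin in the middle of its underside. Leave it alone.
- screwdriver: Screwdriver lying on the counter along its own x; origin near the middle, underneath. Leave it alone.
- spray: Upright white bottle, 60 mm in diameter, 170 mm high; origin in the middle of its underside. Leave it alone.
There are look-alikes about, which are no part of the job. Of the things like the case, leave any that is green or orange; of the rest the larger one is meant.

How it is judged:
On the way, in this order (a step that is already met when the one before it is completed fails the run):
1. a finger begins to press the button of the case's dispenser (value of joint case_dispenser_button above 0.003 m and contact force between the fingers and case_dispenser_button above 0.5 N).
2. the case has popped past the gate and is stopped by a finger on the chute, the button held down (x of case in the frame of case_dispenser_chute between -0.055 and 0.022 m and contact force between the fingers and case above 0.05 N and value of joint case_dispenser_button above 0.007 m and contact force between the fingers and case_dispenser_button above 0.5 N), for 0.2 s.
At the end, for the whole second after the job is handed in: Button at least 7 mm down under a finger (over 0.5 N); case popped at least 13 mm (origin x below +22 mm in the chute frame) but not past the mouth (x above -55 mm), flat on the floor (8 mm, 0.15 rad), against a finger (over 0.05 N), at rest (all of step 2 and z of case in the frame of case_dispenser_chute between -0.004 and 0.008 m and angle between the z axis of case and the z axis of case_dispenser_chute, either way round below 0.15 rad and linear speed of case below 0.01 m/s); the arm keeps its last pose, push and grip.
It fails at once if the case is lifted off the chute (more than 12 mm) (z of case in the frame of case_dispenser_chute above 0.012 m).
It fails at once if the case slides out of the mouth (x of case in the frame of case_dispenser_chute below -0.085 m).
It fails at once if the other dispenser's button is pressed (value of joint tin_dispenser_button above 0.003 m).
It fails at once if the tin, tape, screwdriver or spray bottle is moved (more than 20 mm) (distance of any of tin, tape, screwdriver, spray from where it was at the start of the episode above 0.02 m).
It also fails if it takes over 32 s, if anything falls off the work surface, if the arm or the gripper's body presses on something with over 40 N, if the wrist force passes 120 N, or if a joint passes its speed limit or range.

## Working session

There is one attempt and no reset: what is moved stays moved. The work goes in short steps, Python scripts to look and compute and a tool call to move; the robot and the scene stay as the last step left them, time stands still between calls to the robot, and variables do not carry over. Pictures are saved under pics/ and viewed, and the job is handed in when it is done.

Besides the shell and the picture viewer there is one more tool, called after "Emit:" as a command line: name --argument value ..., lists and objects as JSON in quotes. step_arm: Moves the arm, as the interface text tells. Its arguments: {"type":"object","properties":{"motion":{"type":"array"}},"required":["motion"]}

```bash
mkdir -p pics
python3 - <<'E'
from rig import manip
import cv2
print(manip.get_obs())
for c in ["scene","side","wrist"]:
    im=manip.snapshot(c); cv2.imwrite(f"pics/{c}0.png",im[:,:,::-1])
    p=manip.camera_params(c); print(c,p)
E
```

```text
{'clock': 0.0, 'joints': array([-1.26949995e+00,  2.07363732e-01,  1.54292440e+00, -2.22468117e-05,
        1.39345628e+00, -1.50492077e-01]), 'qvel': array([ 0.00137639, -0.00064743, -0.00101486,  0.0009805 , -0.00077605,
        0.0003567 ]), 'joint_efforts': array([-4.37251147e-04, -3.70885563e+01, -2.81416047e+01,  6.98382547e-02,
        3.60083871e-02, -1.80291504e-04]), 'position': array([ 0.25078377, -0.51656188,  0.20433675]), 'tool_rot': array([ 8.47519066e-01, -5.30763860e-01, -8.23044929e-04, -6.92990213e-04]), 'wrist_force': array([0.36486518, 0.25359313, 0.3898306 ]), 'wrist_torque': array([ 0.01900718, -0.02101102,  0.00649679]), 'gripper_width': 1.0046356237440142}
scene {'fx': 482.49834058748013, 'fy': 482.49834058748013, 'cx': 322.830268484002, 'cy': 244.80329747688955, 'dist_coeffs': array([-0.0589778,  0.       ,  0.       ,  0.       ,  0.       ]), 'pose': array([[-0.80356855,  0.36789521, -0.46790031,  1.14217574],
       [ 0.595209  ,  0.49925773, -0.62965702,  0.72026594],
       [ 0.00195505, -0.78447105, -0.62016235,  0.79252421],
       [ 0.        ,  0.  
[... 239 characters left out ...]
e': array([[-0.85062894, -0.40477766,  0.33553757,  0.24878777],
       [-0.5257619 ,  0.65220637, -0.54607809,  0.53390965],
       [ 0.00220047, -0.64092269, -0.76760228,  0.83738294],
       [ 0.        ,  0.        ,  0.        ,  1.        ]])}
wrist {'fx': 345.3288010485686, 'fy': 345.3288010485686, 'cx': 323.1555874898578, 'cy': 237.85217600158853, 'dist_coeffs': array([-0.01189306,  0.        ,  0.        ,  0.        ,  0.        ]), 'pose': array([[ 0.43653859, -0.86305928, -0.25409197,  0.32430862],
       [-0.89968478, -0.41913203, -0.12204768, -0.48114257],
       [-0.0011637 ,  0.2818812 , -0.95944861,  0.38416383],
       [ 0.        ,  0.        ,  0.        ,  1.        ]])}
```

View pics/scene0.png

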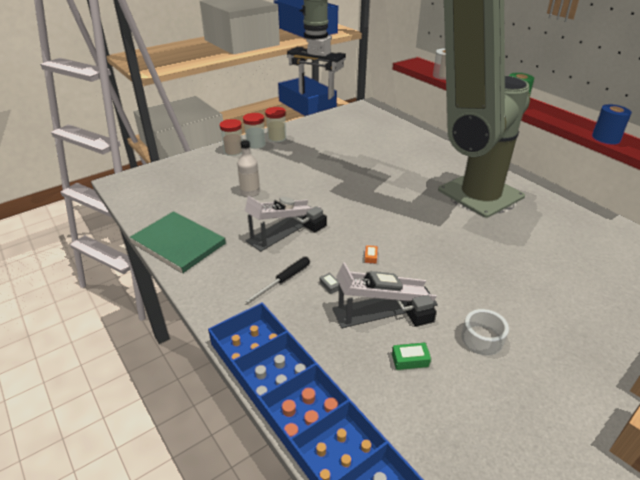

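View pics/side0.png

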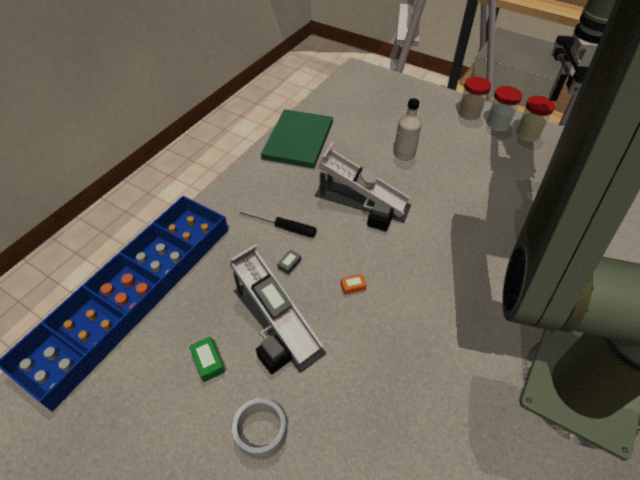

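View pics/wrist0.png

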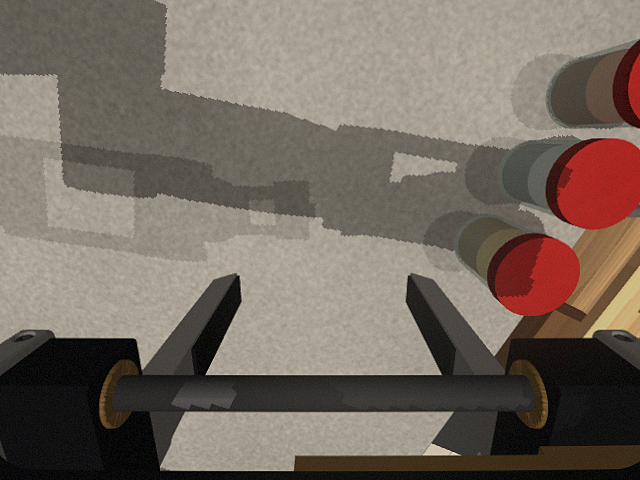

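The case's dispenser (dark case with a light label) is at about scene (385,295) and side (275,310). The tin dispenser is near the spray bottle at scene (285,215). I'll zoom in to get feature points.

Run:
```python
import cv2
a=cv2.imread("pics/scene0.png")[250:340,320:450]; cv2.imwrite("pics/sc_z.png",cv2.resize(a,None,fx=6,fy=6,interpolation=cv2.INTER_CUBIC))
a=cv2.imread("pics/side0.png")[240:380,220:340]; cv2.imwrite("pics/sd_z.png",cv2.resize(a,None,fx=4,fy=4,interpolation=cv2.INTER_CUBIC))
```

```text
(no output)
```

View pics/sc_z.png

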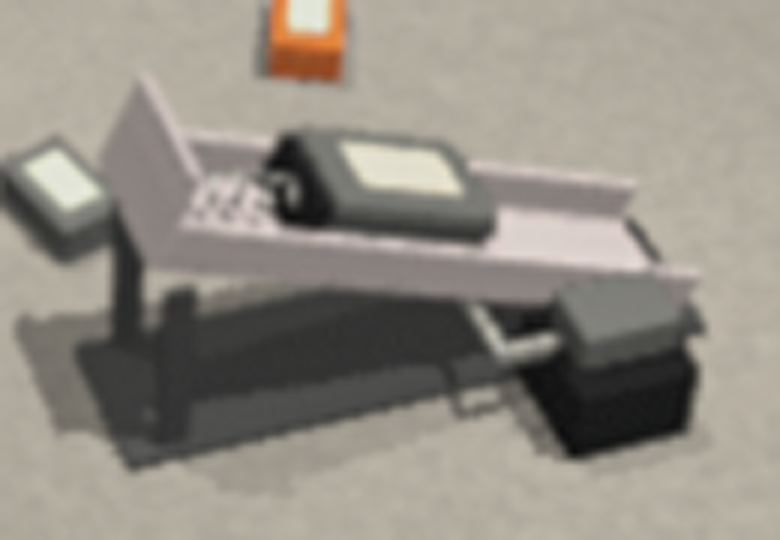

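View pics/sd_z.png

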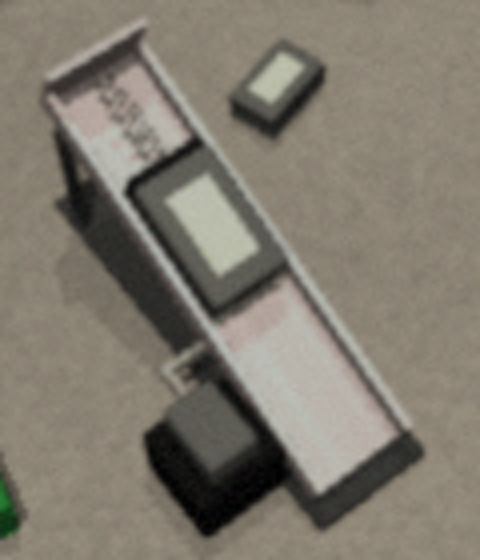

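```bash
cat > h.py <<'E'
import numpy as np, cv2
from scipy.optimize import least_squares
from scipy.spatial.transform import Rotation as R
def proj(p,P):
    T=np.linalg.inv(np.array(p['pose'])); K=np.array([[p['fx'],0,p['cx']],[0,p['fy'],p['cy']],[0,0,1.]])
    q,_=cv2.projectPoints(np.atleast_2d(np.asarray(P,float)),cv2.Rodrigues(T[:3,:3])[0],T[:3,3],K,np.array(p['dist_coeffs']))
    return q[:,0]
c,s=np.cos(np.radians(22)),np.sin(np.radians(22))
def ch(x,y,z): # chute mm -> dispenser mm
    return np.array([x*c-z*s,y,50+x*s+z*c])
def d2w(pose,P): # pose x,y(m),yaw,z
    P=np.atleast_2d(P)/1000.; ca,sa=np.cos(pose[2]),np.sin(pose[2])
    return np.c_[pose[0]+ca*P[:,0]-sa*P[:,1],pose[1]+sa*P[:,0]+ca*P[:,1],P[:,2]+(pose[3] if len(pose)>3 else 0)]
def fit(obs,x0,z=True):
    # obs list of (cam, dispenser pt mm, pixel)
    def f(x): return np.concatenate([(proj(cm,d2w(x,P))[0]-px) for cm,P,px in obs])
    r=least_squares(f,x0,loss='soft_l1',x_scale=[.1,.1,.3]+[.05]*(len(x0)-3))
    return r.x,f(r.x).reshape(-1,2)
def model():
    d={}
    for y in(-1,1):
        d[f'mouthtop{y}']=ch(-96,y*28,16); d[f'mouthfl{y}']=ch(-96,y*24,0)
        for x in (0,70): d[f'case{x},{y}']=ch(x,y*22,30)
    for x in(-65,-25):
        for y in(38,66): d[f'btn{x},{y}']=np.array([x,y,54.])
    d['btn']=np.array([-45,52,54.]); d['label']=ch(35,0,30)
    for x in(-110,125):
        for y in(-32,32): d[f'base{x},{y}']=np.array([x,y,3.])
    return d
E
python3 - <<'E'
from h import *
from rig import manip
S,D=manip.camera_params('scene'),manip.camera_params('side')
M=model()
sc=lambda u,v:np.array([320+u/6,250+v/6]); sd=lambda u,v:np.array([220+u/4,240+v/4])
obs=[(S,M['label'],sc(403,168)),(D,M['label'],sd(211,225)),
(D,M['mouthtop-1'],sd(408,425)),(S,M['mouthtop-1'],sc(635,182)),(S,M['mouthtop1'],sc(700,275)),
(D,M['btn-65,38'],sd(262,440)),(D,M['btn-65,66'],sd(212,475)),(D,M['btn-25,66'],sd(165,415)),(D,M['btn-25,38'],sd(215,385)),
(S,M['btn'],sc(622,310))]
for x0 in ([.6,0,0],[.6,0,1.57],[.6,0,3.1],[.6,0,-1.57]):
    x,r=fit(obs,x0+[0.]); print(x,np.abs(r).mean(),); 
x=min([fit(obs,x0+[0.]) for x0 in ([.6,0,0],[.6,0,1.57],[.6,0,3.1],[.6,0,-1.57])],key=lambda t:np.abs(t[1]).sum())
print(x[1].round(1)); np.save('pose0.npy',x[0])
for nm,cm in (('scene',S),('side',D)):
    im=cv2.imread(f'pics/{nm}0.png')
    im=cv2.resize(im,None,fx=4,fy=4)
    for k,P in M.items():
        q=proj(cm,d2w(x[0],P))[0]*4+1.5; cv2.circle(im,tuple(int(v) for v in q),4,(0,0,255),1)
    q=proj(cm,d2w(x[0],M['btn']))[0]*4
    u,v=int(q[0]),int(q[1]); cv2.imwrite(f'pics/{nm}_fit.png',im[max(v-400,0):v+200,max(u-400,0):u+300])
E
```

```text
[ 0.5493013   0.19111684 -0.3208883  -0.00266344] 0.5770612696522079
[ 0.5493013   0.19111684 -0.3208883  -0.00266344] 0.5770612528765355
[0.49163842 0.31039983 2.85532342 0.04460678] 24.43493716850829
[ 0.5493013   0.19111684 -0.3208883  -0.00266344] 0.577061272760585
[[ 0.4  1.1]
 [ 0.3  0.5]
 [ 1.7 -0. ]
 [-0.2  0.3]
 [ 0.5  0.7]
 [ 0.2 -0.3]
 [ 0.3  0.2]
 [-0.7 -0.5]
 [-1.  -1.7]
 [ 0.2 -1. ]]
```

View pics/scene_fit.png

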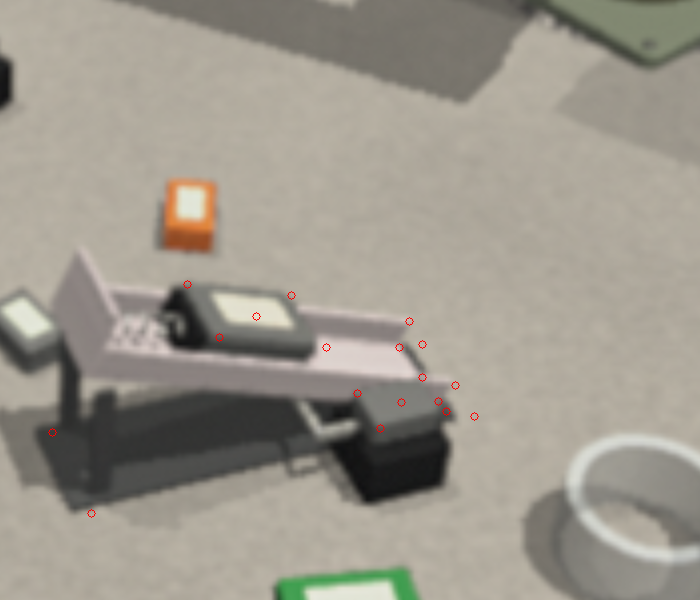

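View pics/side_fit.png

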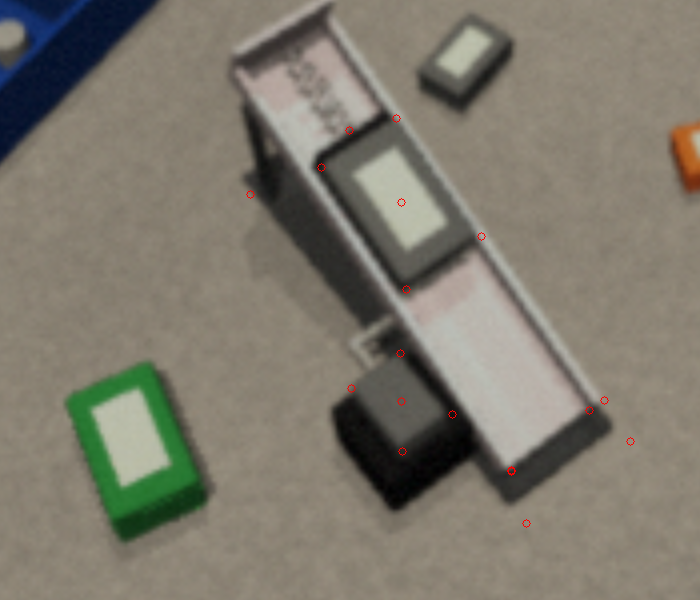

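Run:
```python
from h import *
from rig import manip
x=np.load('pose0.npy'); o=manip.get_obs()
t=d2w(x,[-47,26,0])[0]; print('target',t)
Rt=R.from_quat(o['tool_rot']).as_matrix(); d=t-o['position']; d[2]=.23-o['position'][2]
print(Rt.T@d*100, 'yaw tool',np.degrees(np.arctan2(Rt[1,0],Rt[0,0])),'want',np.degrees(x[2])+90)
# obstacles rough on plane
S=manip.camera_params('scene')
def ray(p,u,v,z):
    K=np.array([[p['fx'],0,p['cx']],[0,p['fy'],p['cy']],[0,0,1.]])
    n=cv2.undistortPoints(np.array([[[u,v]]],float),K,p['dist_coeffs'])[0,0]
    T=p['pose']; r=T[:3,:3]@np.r_[n,1]; return T[:3,3]+r*(z-T[2,3])/r[2]
for n,u,v in (('spray',249,192),('tin',287,237),('tape',486,340),('jar',277,138),('screw',290,275)): print(n,ray(S,u,v,0).round(3))
```

```text
target [ 0.51290103  0.23061394 -0.00266344]
[-55.79620882 -56.20602137  -2.43125462] yaw tool -64.11273067587236 want 71.61445456617209
spray [ 0.571 -0.43   0.   ]
tin [ 0.602 -0.169  0.   ]
tape [0.459 0.386 0.   ]
jar [ 0.302 -0.696  0.   ]
screw [ 0.68  -0.036  0.   ]
```

Emit:
step_arm --motion '[{"hand": 9.0, "dx": -3, "dy": -3, "dz": -1, "spin": -8}, {"hand": 8.0, "dx": -6.5, "dy": -6.5, "dz": -2, "spin": -16}, {"hand": 7.0, "dx": -10, "dy": -10, "dz": -2.5, "spin": -24}, {"hand": 6.0, "dx": -13.5, "dy": -13.5, "dz": -2.5, "spin": -32}, {"hand": 5.0, "dx": -17, "dy": -17, "dz": -2.5, "spin": -40}, {"hand": 4.5, "dx": -20.5, "dy": -20.5, "dz": -2.5, "spin": -48}, {"hand": 4.5, "dx": -24, "dy": -24, "dz": -2.5, "spin": -56}, {"hand": 4.5, "dx": -27, "dy": -27, "dz": -2.5, "spin": -64}]'

```text
clock: 0.95
position: [0.3761, -0.1541, 0.2303]
tool_rot: [1.0, 0.002, 0.0, -0.0]
wrist_force: [0.5, -0.2, 0.3]
gripper_width: 0.482
```

```bash
cat > delta.py <<'E'
from h import *
from rig import manip
import sys
def delta(x,dx,dy,z):
    o=manip.get_obs(); Rt=R.from_quat(o['tool_rot']).as_matrix(); t=d2w(x,[dx,dy,0])[0]; t[2]=z
    a=np.degrees(np.arctan2(Rt[1,0],Rt[0,0])); w=np.degrees(x[2])+90
    return o['clock'],o['position'].round(4),Rt[:,2].round(4),'d(cm)',(Rt.T@(t-o['position'])*100).round(2),'spin',round(a-w,2),o['wrist_force'].round(2),o['gripper_width']*9.4
E
python3 -c "
from delta import *
print(delta(np.load('pose0.npy'),-47,26,.23))"
```

```text
(0.95, array([ 0.3761, -0.1541,  0.2303]), array([ 3.e-04,  3.e-04, -1.e+00]), 'd(cm)', array([ 13.84, -38.42,   0.05]), 'spin', np.float64(-71.38), array([ 0.47, -0.24,  0.32]), 4.53054563247007)
```

Emit:
step_arm --motion '[{"hand": 4.5, "dx": 1.5, "dy": -4, "dz": 0, "spin": -8.5}, {"hand": 4.5, "dx": 3, "dy": -8.5, "dz": 0, "spin": -17}, {"hand": 4.5, "dx": 4.5, "dy": -13, "dz": 0, "spin": -25.5}, {"hand": 4.5, "dx": 6, "dy": -17.5, "dz": 0, "spin": -34}, {"hand": 4.5, "dx": 7.5, "dy": -22, "dz": 0, "spin": -42.5}, {"hand": 4.5, "dx": 9, "dy": -26.5, "dz": 0, "spin": -51}, {"hand": 4.5, "dx": 10.5, "dy": -31, "dz": 0, "spin": -59.5}, {"hand": 4.5, "dx": 12, "dy": -34, "dz": 0, "spin": -68}]'

```text
clock: 1.75
position: [0.4965, 0.1863, 0.2301]
tool_rot: [0.827, 0.562, -0.0, -0.0]
wrist_force: [0.5, -0.2, -0.3]
gripper_width: 0.478
```

```bash
python3 -c "
from delta import *
print(delta(np.load('pose0.npy'),-47,26,.23))
cv2.imwrite('pics/w1.png',manip.snapshot('wrist')[:,:,::-1])"
```

```text
(1.75, array([0.4965, 0.1863, 0.2301]), array([-5.e-04,  5.e-04, -1.e+00]), 'd(cm)', array([ 4.73, -0.11,  0.01]), 'spin', np.float64(-3.23), array([ 0.53, -0.2 , -0.31]), 4.496003799457129)
```

View pics/w1.png

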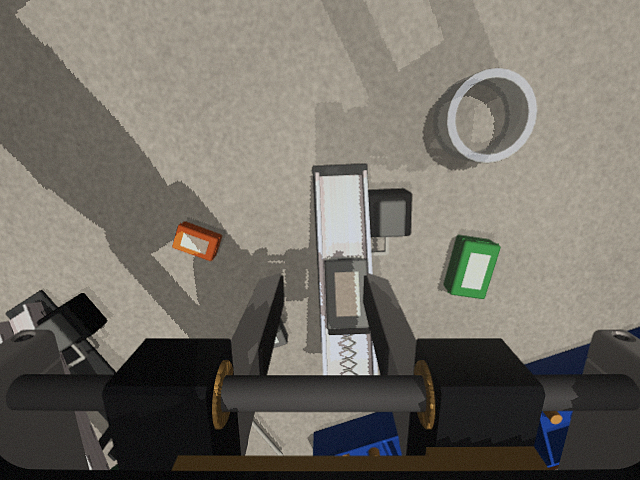

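Run:
```python
from h import *
from rig import manip
x=np.load('pose0.npy');p=manip.camera_params('wrist');M=model()
im=cv2.imread('pics/w1.png')
a=cv2.resize(im[155:345,295:425],None,fx=4,fy=4,interpolation=cv2.INTER_CUBIC); cv2.imwrite('pics/w1z.png',cv2.hconcat([a[:600],a[:600].copy()])) 
b=a.copy()
for k,P in M.items():
    q=(proj(p,d2w(x,P))[0]-[295,155])*4+1.5; print(k,q.round()); cv2.circle(b,tuple(int(v) for v in q),4,(0,0,255),1)
b=cv2.hconcat([a,b])[:600] ; cv2.imwrite('pics/w1z.png',b[:,:800] if b.shape[1]<=800 else cv2.resize(b,None,fx=800/b.shape[1],fy=800/b.shape[1])); cv2.imwrite('pics/w1zz.png',a[:600]); print(b.shape)
cv2.imwrite('pics/w1b.png',b[:,520:])
```

```text
mouthtop-1 [67. 65.]
mouthfl-1 [83. 80.]
case0,-1 [104. 412.]
case70,-1 [117. 690.]
mouthtop1 [271.  54.]
mouthfl1 [252.  72.]
case0,1 [275. 404.]
case70,1 [292. 682.]
btn-65,38 [322. 177.]
btn-65,66 [429. 172.]
btn-25,38 [323. 324.]
btn-25,66 [427. 319.]
btn [375. 249.]
label [197. 546.]
base-110,-32 [52.  4.]
base-110,32 [274.  -7.]
base125,-32 [ 96. 719.]
base125,32 [286. 710.]
(600, 1040, 3)
```

View pics/w1zz.png

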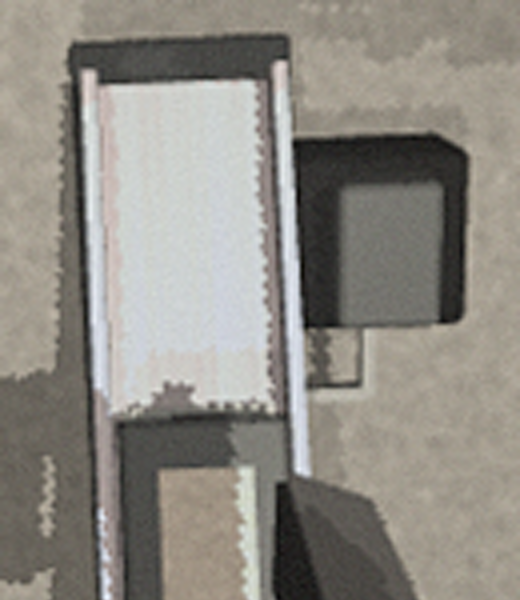

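View pics/w1b.png

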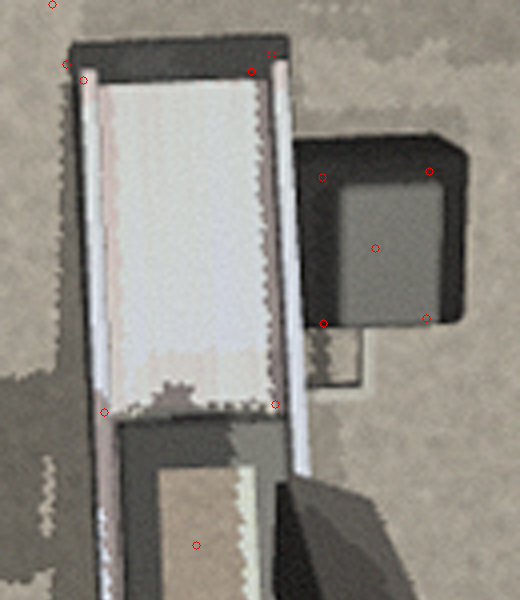

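Emit:
step_arm --motion '[{"hand": 4.5, "dx": 1, "dy": 0, "dz": 1, "spin": -1}, {"hand": 4.5, "dx": 2.5, "dy": 0, "dz": 3, "spin": -3}, {"hand": 4.5, "dx": 4, "dy": 0, "dz": 5, "spin": -4}, {"hand": 4.5, "dx": 5, "dy": 0, "dz": 7, "spin": -4}, {"hand": 4.5, "dx": 5, "dy": 0, "dz": 8, "spin": -4}, {"hand": 4.5, "dx": 5, "dy": 0, "dz": 9, "spin": -4}, {"hand": 4.5, "dx": 5, "dy": 0, "dz": 9, "spin": -4}, {"hand": 4.5, "dx": 5, "dy": 0, "dz": 9, "spin": -4}]'

```text
clock: 2.6
position: [0.5158, 0.229, 0.1409]
tool_rot: [0.81, 0.587, 0.0, 0.0]
wrist_force: [-0.3, -0.5, -0.2]
gripper_width: 0.481
```

Run:
```python
from delta import *
import pickle
x=np.load('pose0.npy');print(delta(x,-47,26,.23))
p=manip.camera_params('wrist'); pickle.dump(p,open('cam2.pkl','wb'))
im=manip.snapshot('wrist')[:,:,::-1]; cv2.imwrite('pics/w2.png',im)
M=model()
for k in M: print(k,proj(p,d2w(x,M[k]))[0].round())
```

```text
(2.6, array([0.5158, 0.229 , 0.1409]), array([ 5.e-04,  0.e+00, -1.e+00]), 'd(cm)', array([ 0.07, -0.32, -8.91]), 'spin', np.float64(0.21), array([-0.28, -0.52, -0.24]), 4.5172323643066274)
mouthtop-1 [261. 175.]
mouthfl-1 [268. 180.]
case0,-1 [263. 291.]
case70,-1 [261. 384.]
mouthtop1 [327. 176.]
mouthfl1 [322. 181.]
case0,1 [319. 292.]
case70,1 [319. 385.]
btn-65,38 [340. 217.]
btn-65,66 [375. 217.]
btn-25,38 [339. 264.]
btn-25,66 [373. 264.]
btn [356. 241.]
label [291. 337.]
base-110,-32 [261. 155.]
base-110,32 [331. 156.]
base125,-32 [271. 375.]
base125,32 [329. 375.]
```

View pics/w2.png

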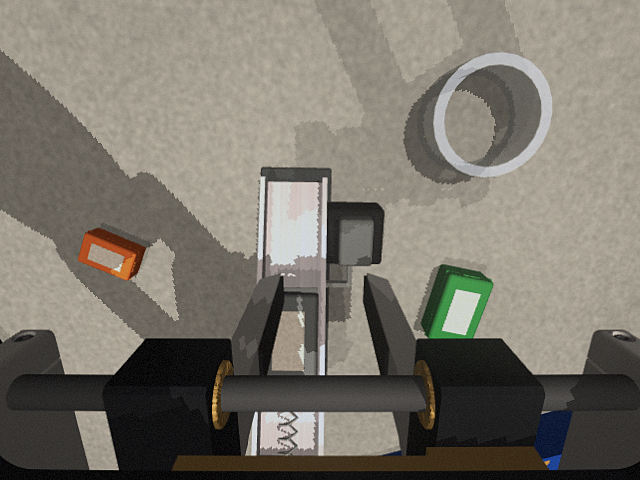

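Run:
```python
from h import *
im=cv2.imread('pics/w2.png')
a=cv2.resize(im[160:300,250:395],None,fx=5,fy=5,interpolation=cv2.INTER_CUBIC)[:600]; 
a=cv2.resize(im[160:278,250:395],None,fx=5,fy=5,interpolation=cv2.INTER_CUBIC); cv2.imwrite('pics/w2z.png',a)
```

```text
(no output)
```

View pics/w2z.png

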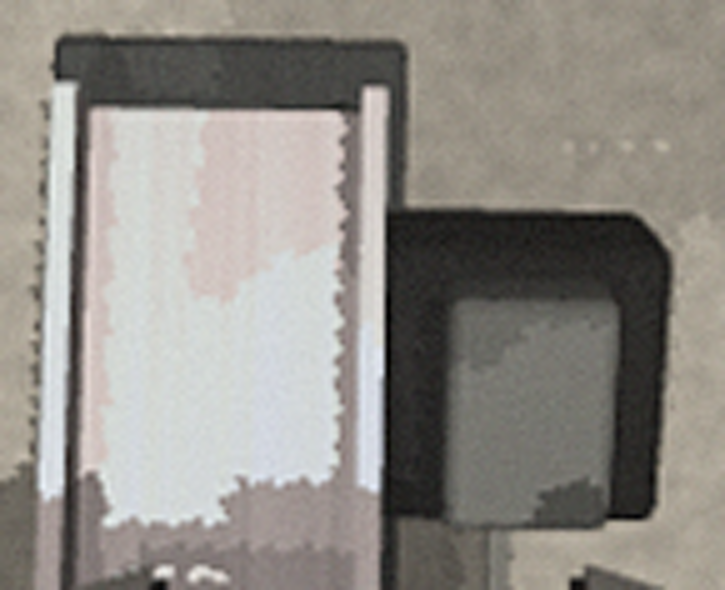

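Run:
```python
from delta import *
import pickle
p=pickle.load(open('cam2.pkl','rb')); M=model(); o=manip.get_obs()
def T(pos,q): A=np.eye(4);A[:3,:3]=R.from_quat(q).as_matrix();A[:3,3]=pos;return A
E=np.linalg.inv(T(o['position'],o['tool_rot']))@p['pose']; print(E.round(4))
p1=dict(p); a=np.arctan2(-.1,1)
# w1 tool pose: yaw= 71.61-3.23 deg
yaw=np.degrees(np.load('pose0.npy')[2])+90-3.23; A=np.eye(4);A[:3,:3]=(R.from_euler('z',yaw,degrees=True)*R.from_euler('x',180,degrees=True)).as_matrix();A[:3,3]=[0.4965,0.1863,0.2301]
p1['pose']=A@E
g=lambda u,v:np.array([250+(u-2)/5,160+(v-2)/5]); h=lambda u,v:np.array([295+(u-1.5)/4,155+(v-1.5)/4])
o2=[(p,M[k],g(*v)) for k,v in {'mouthtop-1':(48,84),'mouthtop1':(390,86),'mouthfl-1':(82,107),'mouthfl1':(360,107),'btn-65,38':(449,297),'btn-65,66':(621,299),'btn-25,38':(441,526),'btn-25,66':(609,529)}.items()]
o1=[(p1,M[k],h(*v)) for k,v in {'mouthtop-1':(78,70),'mouthtop1':(290,62),'mouthfl-1':(100,85),'mouthfl1':(262,79),'btn-65,38':(340,184),'btn-65,66':(442,182),'btn-25,38':(340,324),'btn-25,66':(440,322)}.items()]
x0=np.load('pose0.npy')
for nm,ob in (('w2',o2),('w1',o1),('both',o1+o2)):
  for z in (0,1):
    x,r=fit(ob,list(x0[:3])+[0.]*z); print(nm,x.round(4),np.abs(r).mean().round(2),r.round(1).tolist() if nm=='both' and z==0 else '')
    if nm=='both' and z==0: np.save('pose1.npy',x)
x=np.load('pose1.npy')
print(delta(x,-47,26,.06))
```

```text
[[ 1.000e+00  0.000e+00 -7.000e-04 -7.000e-04]
 [ 2.000e-04  9.592e-01  2.827e-01 -8.370e-02]
 [ 6.000e-04 -2.827e-01  9.592e-01 -1.791e-01]
 [ 0.000e+00  0.000e+00  0.000e+00  1.000e+00]]
w2 [ 0.5493  0.1899 -0.3254] 0.49 
w2 [ 0.5494  0.1899 -0.3254 -0.0007] 0.48 
w1 [ 0.5488  0.1896 -0.3285] 0.68 
w1 [ 0.5499  0.1901 -0.3287 -0.006 ] 0.56 
both [ 0.5491  0.1898 -0.3266] 0.61 [[0.6, 0.2], [-0.9, -0.4], [-0.8, 0.3], [1.1, -0.3], [-0.5, 0.1], [1.0, -0.7], [-0.3, 2.0], [0.9, 1.2], [0.1, -0.6], [-1.4, -0.4], [1.1, -0.2], [-0.1, 0.3], [-0.7, -0.6], [0.2, -0.7], [-0.2, 0.9], [0.2, 0.6]]
both [ 0.5494  0.1898 -0.3269 -0.0018] 0.57 
(2.65, array([0.5162, 0.2292, 0.1414]), array([ 1.5e-03,  4.0e-04, -1.0e+00]), 'd(cm)', array([-0.07, -0.33,  8.14]), 'spin', np.float64(0.55), array([-0.01, -0.01, -0.11]), 4.495955290370761)
```

Emit:
step_arm --motion '[{"hand": 4.2, "dx": 0, "dy": -0.3, "dz": 1, "spin": 0.5}, {"hand": 4.2, "dx": -0.1, "dy": -0.3, "dz": 3, "spin": 0.5}, {"hand": 4.2, "dx": -0.1, "dy": -0.3, "dz": 5, "spin": 0.5}, {"hand": 4.2, "dx": -0.1, "dy": -0.3, "dz": 6.5, "spin": 0.5}, {"hand": 4.2, "dx": -0.1, "dy": -0.3, "dz": 7.5, "spin": 0.5}, {"hand": 4.2, "dx": -0.1, "dy": -0.3, "dz": 7.8, "spin": 0.5}, {"hand": 4.2, "dx": -0.1, "dy": -0.3, "dz": 7.8, "spin": 0.5}, {"hand": 4.2, "dx": -0.1, "dy": -0.3, "dz": 7.8, "spin": 0.5}]'

```text
clock: 3.45
position: [0.5132, 0.2298, 0.0633]
tool_rot: [0.812, 0.583, 0.001, 0.0]
wrist_force: [0.2, 0.0, 0.1]
gripper_width: 0.446
```

Run:
```python
from delta import *
x=np.load('pose1.npy');print(delta(x,-47,26,.045))
for c in('wrist','side','scene'):
    im=manip.snapshot(c)[:,:,::-1]; cv2.imwrite(f'pics/{c}3.png',im)
    if c=='scene': cv2.imwrite('pics/scene3z.png',cv2.resize(im[210:340,330:460],None,fx=4.5,fy=4.5,interpolation=cv2.INTER_CUBIC))
    if c=='side': cv2.imwrite('pics/side3z.png',cv2.resize(im[230:380,210:350],None,fx=4,fy=4,interpolation=cv2.INTER_CUBIC))
```

```text
(3.45, array([0.5132, 0.2298, 0.0633]), array([ 1.6e-03,  5.0e-04, -1.0e+00]), 'd(cm)', array([-0.04, -0.02,  1.83]), 'spin', np.float64(0.1), array([0.22, 0.05, 0.05]), 4.193245459383853)
```

View pics/wrist3.png

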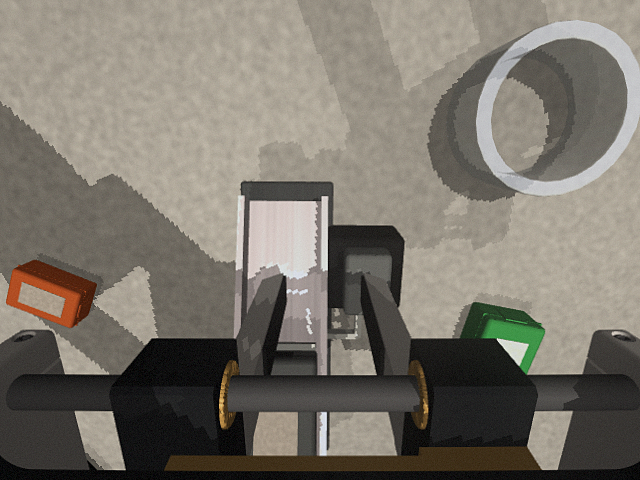

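View pics/side3z.png

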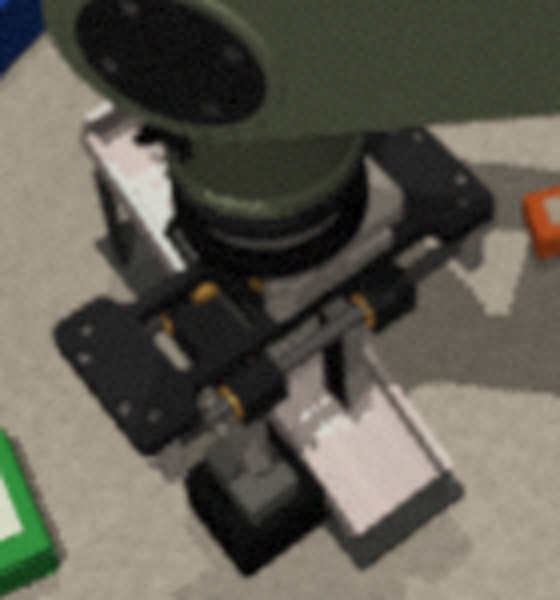

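View pics/scene3z.png

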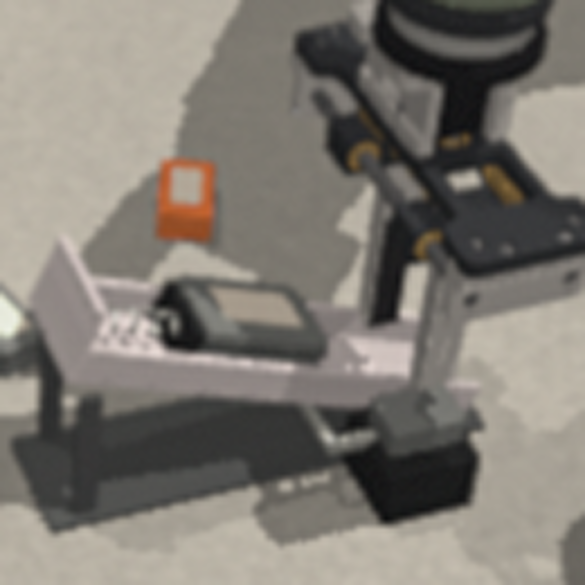

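Emit:
step_arm --motion '[{"hand": 4.2, "dx": 0, "dy": 0, "dz": 0.5, "spin": 0}, {"hand": 4.2, "dx": 0, "dy": 0, "dz": 0.9, "spin": 0}, {"hand": 4.2, "dx": 0, "dy": 0, "dz": 1.2, "spin": 0}, {"hand": 4.2, "dx": 0, "dy": 0, "dz": 1.5, "spin": 0}, {"hand": 4.2, "dx": 0, "dy": 0, "dz": 1.8, "spin": 0}, {"hand": 4.2, "dx": 0, "dy": 0, "dz": 1.8, "spin": 0}, {"hand": 4.2, "dx": 0, "dy": 0, "dz": 1.8, "spin": 0}, {"hand": 4.2, "dx": 0, "dy": 0, "dz": 1.8, "spin": 0}]'

```text
clock: 4.4
position: [0.5123, 0.2298, 0.0445]
tool_rot: [0.812, 0.583, 0.0, -0.0]
wrist_force: [-0.8, 1.4, 3.6]
gripper_width: 0.446
```

Run:
```python
from delta import *
x=np.load('pose1.npy');print(delta(x,-47,26,.045))
for c in('wrist','scene','side'):
    im=manip.snapshot(c)[:,:,::-1]; cv2.imwrite(f'pics/{c}4.png',im)
    if c=='scene': cv2.imwrite('pics/scene4z.png',cv2.resize(im[210:340,330:460],None,fx=4.5,fy=4.5,interpolation=cv2.INTER_CUBIC))
    print(manip.get_obs()['wrist_force'].round(2),manip.get_obs()['position'].round(4))
```

```text
(4.4, array([0.5123, 0.2298, 0.0445]), array([-1.e-04,  4.e-04, -1.e+00]), 'd(cm)', array([-0.01,  0.06, -0.05]), 'spin', np.float64(0.1), array([-0.83,  1.43,  3.57]), 4.19262292366111)
[-1.18  0.9   3.16] [0.5123 0.2298 0.0445]
[-0.81  0.95  2.62] [0.5123 0.2298 0.0445]
[-0.94  1.64  3.82] [0.5123 0.2297 0.0445]
```

View pics/wrist4.png

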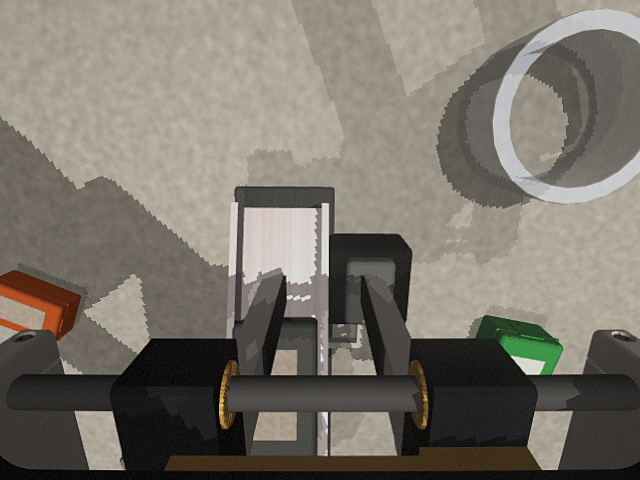

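View pics/scene4z.png

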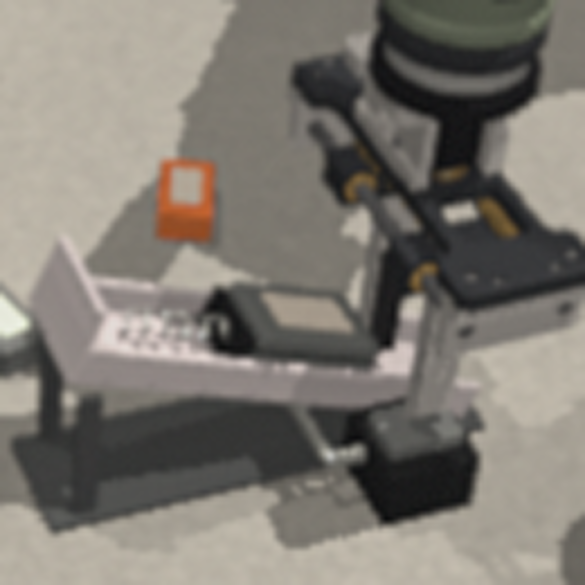

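Emit:
step_arm --motion '[{"hand": 4.2, "dx": 0, "dy": 0, "dz": 0, "spin": 0}, {"hand": 4.2, "dx": 0, "dy": 0, "dz": 0.05, "spin": 0}, {"hand": 4.2, "dx": 0, "dy": 0, "dz": 0.05, "spin": 0}, {"hand": 4.2, "dx": 0, "dy": 0, "dz": 0.1, "spin": 0}, {"hand": 4.2, "dx": 0, "dy": 0, "dz": 0.1, "spin": 0}, {"hand": 4.2, "dx": 0, "dy": 0, "dz": 0.1, "spin": 0}, {"hand": 4.2, "dx": 0, "dy": 0, "dz": 0.1, "spin": 0}, {"hand": 4.2, "dx": 0, "dy": 0, "dz": 0.1, "spin": 0}]'

```text
clock: 5.35
position: [0.5123, 0.2298, 0.0441]
tool_rot: [0.812, 0.583, 0.0, -0.0]
wrist_force: [-3.0, 1.4, 7.3]
gripper_width: 0.45
```

Run:
```python
from delta import *
x=np.load('pose1.npy');print(delta(x,-47,26,.045))
F=[]
for i in range(10):
    im=manip.snapshot('scene')[:,:,::-1]; F.append(manip.get_obs()['wrist_force'])
    if i in(0,9): cv2.imwrite(f'pics/scene5_{i}.png',im)
print(np.mean(F,0).round(2),np.std(F,0).round(2), manip.get_obs()['clock'],manip.get_obs()['position'])
a,b=cv2.imread('pics/scene5_0.png').astype(int),cv2.imread('pics/scene5_9.png').astype(int)
print('diff',np.abs(a-b)[260:300,360:430].mean(),np.abs(a-b)[400:440,300:370].mean())
S=manip.camera_params('scene')
z=cv2.resize(b[210:340,330:460].astype(np.uint8),None,fx=4.5,fy=4.5,interpolation=cv2.INTER_CUBIC)
x0=np.load('pose0.npy')
for cx,col in((35,(0,0,255)),(7,(0,255,0)),(22,(255,0,0))):
    q=(proj(S,d2w(x0,ch(cx,0,30)))[0]-[330,210])*4.5; print(cx,q); cv2.circle(z,tuple(int(v) for v in q),4,col,1)
cv2.imwrite('pics/scene5z.png',z)
```

```text
(5.35, array([0.5123, 0.2298, 0.0441]), array([-1.e-04,  3.e-04, -1.e+00]), 'd(cm)', array([-0.01,  0.06, -0.09]), 'spin', np.float64(0.1), array([-3.01,  1.42,  7.31]), 4.226793386507936)
[-3.17  1.36  7.29] [0.47 0.5  0.35] 5.85 [0.51239155 0.22976479 0.04414624]
diff 0.5202380952380953 0.5698809523809524
35 [258.8665237  311.07988466]
7 [305.84207592 315.81790444]
22 [280.8269246  313.29572342]
```

View pics/scene5z.png

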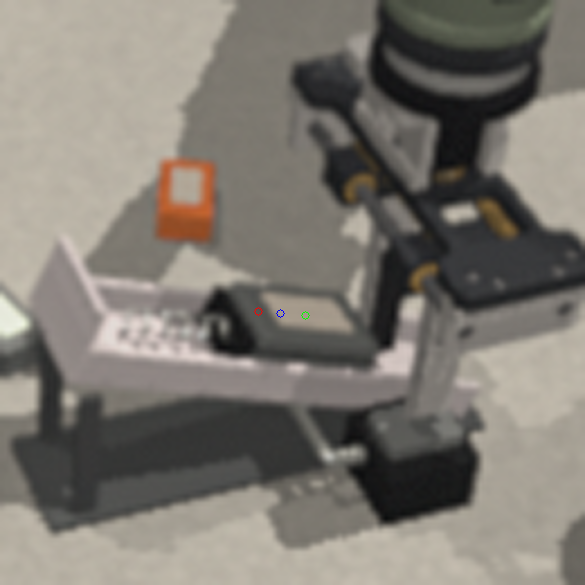

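The button has bottomed out: Fz rose from about 3.4 N to 7.3 N for the last millimetre. The case label sits where an origin of x ≈ +7 mm predicts, and two frames 0.45 s apart show no motion, so I'm handing in.

```bash
python3 -c "
from rig import manip
manip.finish_job(); o=manip.get_obs(); print(o['clock'],o['position'],o['wrist_force'])"
```

```text
the job is handed in; nothing more can be done
the job is handed in; nothing more can be done
```

The case's dispenser button is pressed down under one finger, and the case is trapped on the chute against the other. I handed the job in at about 5.9 s in that pose. `finish_job` gives no verdict, so the last readings below are from just before it.

- **Locating:** I fitted the dispenser's pose from the scene and side pictures, then refined it with two wrist views. It came out at about (0.549, 0.190) m, yaw −0.327 rad. The two wrist fits agreed to within about 1 mm.
- **Overlay that disagreed:** a first overlay on one wrist view was about 4 mm off. I put this down to the arm still settling between the picture and its calibration reading. The refined fit removed the offset, and I used that fit.
- **Button:** the fingertip stands at a height of 44.1 mm, where 44 mm is fully down. The vertical force rose from about 3.4 N to 7.3 N over the last millimetre commanded, so I judge the button to be at its stop.
- **Case:** the scene picture puts its origin at about x = +7 mm in the chute's frame, by eye against projected marks. The allowed range is −55 to +22 mm. It lies flat and showed no motion over 0.45 s. I could not measure the contact force on the case separately, but the steady sideways force on the wrist (about 3.4 N, mostly down the chute) fits it leaning on the finger.
- **Other things:** the arm's path stayed clear of the other dispenser, tin, tape, screwdriver and spray. I did not check their positions again at the end.

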